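# Turn the cymbal indexing wheel back one notch

### The arm

A 6-joint arm with a two-finger parallel gripper is mounted at the origin on the work surface. World frame = base frame: x ahead of the robot, y to its left, z up, the work surface at z = 0. Lengths are in m, angles in degrees, forces in N, time in s.
With the tool pointing down it reaches from about 0.3 to 0.75 m from the base axis. Payload 8.5 kg.
Tool frame: the origin (TCP) lies midway between the tips of the shut fingers; the grasp point (between the pads) lies 19 mm behind it; z points along the fingers, y is the direction in which the jaws open and shut (so a half turn about z gives the same grasp; the last joint's range is limited). The gripper opens to 85 mm and grips with 20 to 120 N. Pads are 22 mm wide; open, the fingers measure 114 mm over their backs; the gripper's body (76 mm by 85 mm) begins 54 mm behind the grasp point. The pads swing forward as they close: fully open they stand 13 mm farther back than shut.
Start: joints at [63.638, 21.807, 74.336, -0, 83.858, -12.336], TCP at [0.133, 0.534, 0.231] pointing down, gripper open.
Joint ranges: [-178.18, 178.18], [-50.72, 133.34], [12.68, 142.11], [-81.47, 261.47], [9.98, 163.14], [-165.26, 165.26]. Speed limits (degrees/s): [136.94, 136.94, 180, 180, 180, 180].

### API

Orientations are given as a 3x3 rotation matrix whose columns are the frame's x, y, z axes.
In Python, from rig import env, viewer, ticket gives the robot as it stands. The module is installed in compiled form; this text tells all that it offers.
- The arm moves only by the shell command python3 -m pendant 'ROWS' [FORCE]. ROWS is JSON, a list of rows, each a list of 3 entries, a list of its own where there are three numbers: the shift along the world's x, y, z in mm, then the turn about the world's z in rad, then the opening, from -1 (shut) to 1 (fully open). A call has 1 to 12 rows; each row shifts and turns the pose as measured when the row begins; what a row does not reach is not made up. A row lasts 1/8 s, in which the tool goes at most 62.5 mm and 10.7 degrees, less where a joint would pass 70% of its speed; a pose out of reach is approached as far as the arm can. A call with a gripper value outside its range is refused whole. The fingers move at their own pace and stop on an object; FORCE is the grip in N (left out, the last holds). Time passes only in rows, so rows that do not move let the fingers close. It gives the time, the measured TCP pose, the force and the opening at its end, in the units of the state.
- env.observe(): the state, without advancing time (a new reading comes with each control period).
- viewer.get_image(name): name is "scene" or "top"; returns (picture, depth): 480x640x3 uint8, red, green, blue; 480x640 float32, m along the optical axis (not along the pixel's ray), 0 where there is no reading.
- viewer.camera_params(name): a dict with "fx", "fy", "cx", "cy" (pixels), "D" ([k1, k2, p1, p2, k3] as OpenCV has them; the pictures are not rectified), "rvec" (rotation vector, rad) and "tvec" (3), from world to camera coordinates, as OpenCV has them. Camera axes: x right, y down, z forward; pixel columns grow to the right and rows downward; lengths in m; the calibration is good to about 2 mm. A picture is of the moment at which its call begins. camera_params takes no time and is no camera call.
- ticket.close_job(): hands the job in, once; it reports no verdict.
The state is a dict: "time_s": time; "q": joint angles; "qvel": joint speeds; "joint_efforts": joint torques, N m; "position": TCP position; "tool_rot": TCP orientation; "ft_force": force on the tool from outside, world axes, zero at the start; "wrist_torque": the same for the moment, N m; "grip_width": finger opening in m.
Only numpy, scipy, OpenCV 4.12 (cv2) and the standard library are available. Lean on these libraries where they do the work, as an engineer would, in place of code of your own. Each camera call takes 0.05 s, during which the arm holds its last target. There are 200 camera calls.

### The job

The ratchet wheel under the cymbal was fed one notch too far, past the place ringed in chalk. With a fingertip lift the pawl out of the teeth by its red ball until it tips over and rests back on its stop, push a peg to turn the wheel back one notch, clockwise from above, so that the chalk ring comes under the yellow pointer, then tip the pawl forward again so that its toe drops right down into the notch. Push gently with the fingertips only, pinch or lift nothing, leave the tools and other loose things where they are, and finish clear of everything.

Things in the scene. Friction and masses are not known exactly. Their poses are not given: they have to be found in the camera images.
- stand: Fixed green stand. Origin: on the table, on the wheel's upright axis; z up. Angles counter-clockwise from its x: pawl toe at 110 deg, 138 mm from the axis, its pivot farther clockwise; pawl bracket just outside the rim, 117 mm high; pointer post at 20 deg, 172 mm out, with an arm reaching in over the pegs 132 mm up. Wheel: steel disc 300 mm in diameter, saw teeth on its rim, cymbal on top.
- wheel (a joint): Wheel angle, rad; grows clockwise from above = BACKWARD. Starts -0.05 to 0.02; with the pawl down a tooth meets its toe and stops the wheel at 0.03. One notch = 0.262 (24 teeth, 10 mm high, crests 80 mm above the table); at 0.262 the chalk ring is under the pointer. Dry friction, 3 N at a peg; stays where left. Beyond 0.29 the toe would land on top of the next tooth (joint pawl 0.17).
- pawl (a joint): Tilt of the pawl about its level pivot, rad: 0 to 0.07 = toe down in a notch; grows as the toe lifts and the ball goes over; 0.96 = tipped back on its stop. The weighted ball makes it topple: below about 0.6 it falls to the teeth, above that it falls back on the stop and stays. Moving the ball takes 1 to 2 N.
- pawl_ball (a point): Centre of the red ball, 28 mm in diameter, on a thin stem 58 mm from the pivot. About 150 mm above the table with the toe down, 142 mm when tipped back. It swings in the upright plane through pawl_toe and pawl_pivot: pushed level from the toe's side towards the pivot's side it lifts the toe (53 mm of travel); pushed the other way it sets the pawl down.
- pawl_pivot (a point): Middle of the pawl's width on its pivot pin, 95 mm above the table, fixed on the stand.
- pawl_toe (a point): Lower edge of the pawl's toe, the end that drops between the teeth: 58 mm along and 25 mm below the pivot when down.
- peg_a (a point): Centre of the top of one of six upright turning pegs on the wheel: 12 mm thick, 45 mm tall, tops 115 mm above the table, on a circle of 114 mm radius, 60 deg apart; one notch moves them 30 mm. On either side lie the cymbal's edge (101 mm radius, under 76 mm high near it, wing nut in the middle 130 mm high) and the teeth (126 to 150 mm radius, up to 80 mm high).
- peg_b (a point): The same for the next peg counter-clockwise, 60 deg from peg_a.
- chalk_ring (a point): White chalk ring on the cymbal around the skipped hammer mark, 88 mm from the spindle; turns with the wheel.
- pointer_tip (a point): Tip of the yellow pointer that shows where the hammer must strike, 88 mm from the spindle and 101 mm above the table, fixed on the stand.
- hammer: Loose hammer, 260 mm long, lying beside the stand; leave it. Origin: under its middle.
- mallet: Loose wooden mallet, 210 mm long, lying on the left; leave it.
- nut_jar: Loose glass jar, 60 mm wide and 75 mm high, beyond the stand; leave it.
- punch: Loose steel punch, 140 mm long and 11 mm thick, lying near the stand; leave it.
- chalk: Loose stick of chalk, 75 mm long; leave it.
- felt_ring: Loose grey felt washer, 44 mm wide and 12 mm high; leave it.
- water: Loose water bottle, 64 mm wide and 200 mm high, on the right; leave it.
- rivet_tray: Loose orange tray, 110 x 80 x 30 mm, on the right; leave it.

How it is judged (in metres and radians):
On the way, in this order (a step that is already met when the one before it is completed fails the run):
1. the pawl is lifted out of the teeth and rests back on its stop (value of joint pawl above 0.85 rad and value of joint wheel below 0.1 rad), for 0.2 s.
2. the wheel is pushed back most of a notch while the pawl is clear (value of joint wheel above 0.15 rad and value of joint pawl above 0.5 rad), for 0.1 s.
At the end, for the whole second after the job is handed in: The wheel is at rest one notch back, with the chalk ring under the pointer (joint wheel 0.19 to 0.30, the notch being 0.262 rad), and the pawl's toe is down in that notch, not on top of a tooth (joint pawl under 0.09) (value of joint wheel between 0.19 and 0.3 rad and value of joint pawl below 0.09 rad and velocity of joint wheel between -0.02 and 0.02 rad/s); the robot touches nothing.
It fails at once if the pawl is pinched or forced (over 30 N) (contact force between the fingers and pawl above 30 N).
It fails at once if the wheel, its pegs or the cymbal are pinched or forced (over 30 N) (contact force between the fingers and wheel above 30 N).
It fails at once if the wheel is run on forward by half a notch (value of joint wheel below -0.19 rad).
It fails at once if a loose bystander is moved or lifted (over 25 mm) (distance of any of hammer, mallet, nut_jar, punch, chalk, felt_ring, water, rivet_tray from where it was at the start of the episode above 0.025 m).
It also fails if it takes over 64 s, if anything falls off the work surface, if the arm or the gripper's body presses on something with over 40 N, if the wrist force passes 120 N, or if a joint passes its speed limit or range.

## Working session

There is one attempt and no reset: what is moved stays moved. The work goes in short steps, Python scripts to look and compute and a shell command to move; the robot and the scene stay as the last step left them, time stands still between calls to the robot, and variables do not carry over. Pictures are saved under pics/ and viewed, about 8 in all and at most 12, crops included, and the job is handed in when it is done.

```bash
mkdir -p pics; cat > h.py <<'E'
import numpy as np, cv2
from rig import env, viewer, ticket
def cam(n):
    p=viewer.camera_params(n);K=np.array([[p['fx'],0,p['cx']],[0,p['fy'],p['cy']],[0,0,1.]])
    R=cv2.Rodrigues(np.array(p['rvec'],float))[0];t=np.array(p['tvec'],float).reshape(3)
    return K,np.array(p['D'],float),R,t
def ray(n,u,v):
    K,D,R,t=cam(n);x=cv2.undistortPoints(np.array([[[u,v]]],float),K,D)[0,0]
    return -R.T@t, R.T@np.array([x[0],x[1],1])
def onz(n,u,v,z):
    c,d=ray(n,u,v);return c+d*(z-c[2])/d[2]
def dep(n,u,v,D):
    c,d=ray(n,u,v);return c+d*D
def proj(n,P):
    K,D,R,t=cam(n);return cv2.projectPoints(np.array(P,float).reshape(-1,3),cv2.Rodrigues(R)[0],t,K,D)[0][:,0]
def shot(n,name):
    im,d=viewer.get_image(n);cv2.imwrite(f'pics/{name}.png',im[:,:,::-1]);np.save(f'pics/{name}.npy',d);return im,d
E
python3 - <<'E'
from h import *
for n in('scene','top'):
    shot(n,n+'0');K,D,R,t=cam(n);print(n,-R.T@t,K[0,0])
s=env.observe();print(s['position'],s['tool_rot'],s['ft_force'],s['time_s'],s['grip_width'])
E
```

```text
scene [ 1.05336958 -0.86571729  1.4879352 ] 588.1195607274808
top [ 0.4798252  -0.03564338  1.37063463] 493.59970291230377
[0.13317882 0.53335243 0.23077189] [[-9.70198721e-01  2.42309883e-01 -6.01751231e-04]
 [ 2.42310455e-01  9.70198015e-01 -1.20603709e-03]
 [ 2.91583144e-04 -1.31590625e-03 -9.99999092e-01]] [-0.00231107  0.23813754  0.86410601] 0.1 0.08544596016969608
```

View pics/top0.png

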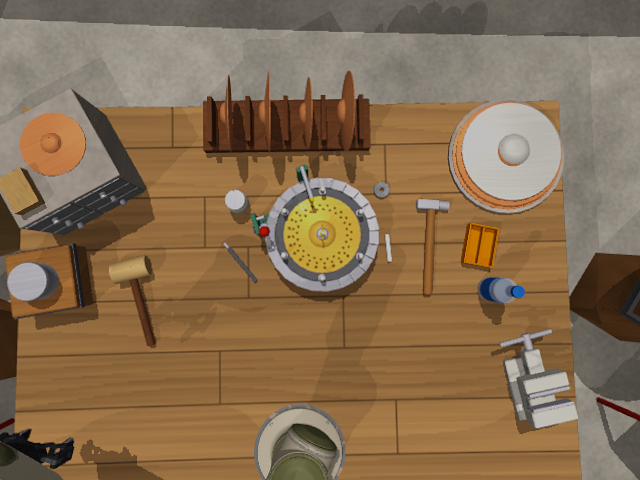

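View pics/scene0.png

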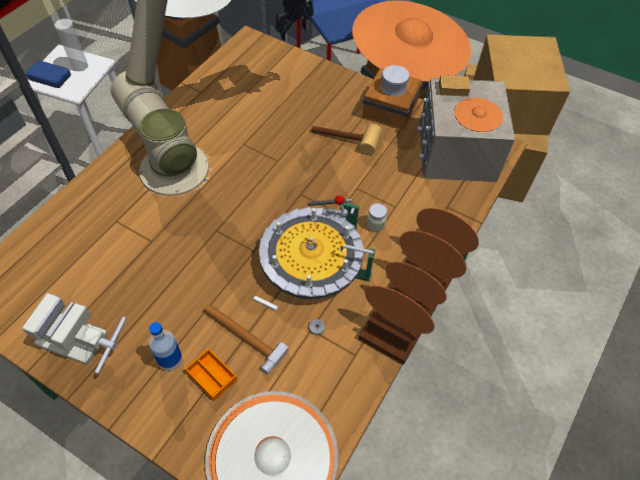

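The top view shows the wheel centred at about (322,234), the red ball at (264,231) with the green bracket at (257,220), and the pointer post at (302,172). The punch lies at (240,262), the jar at (236,201), the chalk at (388,248) and the felt ring at (381,190). The arm is at bottom left.

```bash
python3 - <<'E'
from h import *
for n in('top','scene'):
    im=cv2.imread(f'pics/{n}0.png');d=np.load(f'pics/{n}0.npy')
    b,g,r=[im[:,:,i].astype(int) for i in range(3)]
    m=((r>120)&(g<50)&(b<50)).astype(np.uint8)
    k,l,st,c=cv2.connectedComponentsWithStats(m)
    for i in range(1,k):
        if st[i,4]>15:
            P=onz(n,*c[i],.150);print(n,'red',c[i],st[i],P.round(4),np.median(d[l==i]))
    m=((g>60)&(g>1.5*r)&(g>1.1*b)).astype(np.uint8)
    k,l,st,c=cv2.connectedComponentsWithStats(m)
    for i in range(1,k):
        if st[i,4]>15: print(n,'green',c[i].round(1),st[i],onz(n,*c[i],.117).round(4))
# triangulate ball
im=cv2.imread('pics/top0.png')
cr=im[150:310,215:415];cv2.imwrite('pics/c0.png',cv2.resize(cr,(800,640)[:2],interpolation=cv2.INTER_CUBIC)[:600])
im=cv2.imread('pics/scene0.png')
cr=im[185:310,240:400];cv2.imwrite('pics/c1.png',cv2.resize(cr,None,fx=4.8,fy=4.8,interpolation=cv2.INTER_CUBIC))
E
```

```text
top red [263.25757576 230.74242424] [259 227   9   9  66] [0.582  0.0763 0.15  ] 1.2107208
top green [298.3 169.5] [297 167   4   6  17] [ 0.741  -0.0123  0.117 ]
top green [255.  222.9] [251 214   8  20  76] [0.6052 0.1001 0.117 ]
top green [263.7 219.5] [260 215   8   9  25] [0.6135 0.0778 0.117 ]
scene red [339.40816327 198.97959184] [335 196   9   7  49] [0.5782 0.077  0.15  ] 1.6861118
scene green [563.6  26.4] [ 410    0  230   82 9115] [0.8595 1.258  0.117 ]
scene green [350.1 205.4] [343 202  16   7  48] [0.6051 0.0965 0.117 ]
scene green [370.9 255.5] [369 254   5   4  17] [ 0.7408 -0.0242  0.117 ]
```

View pics/c0.png

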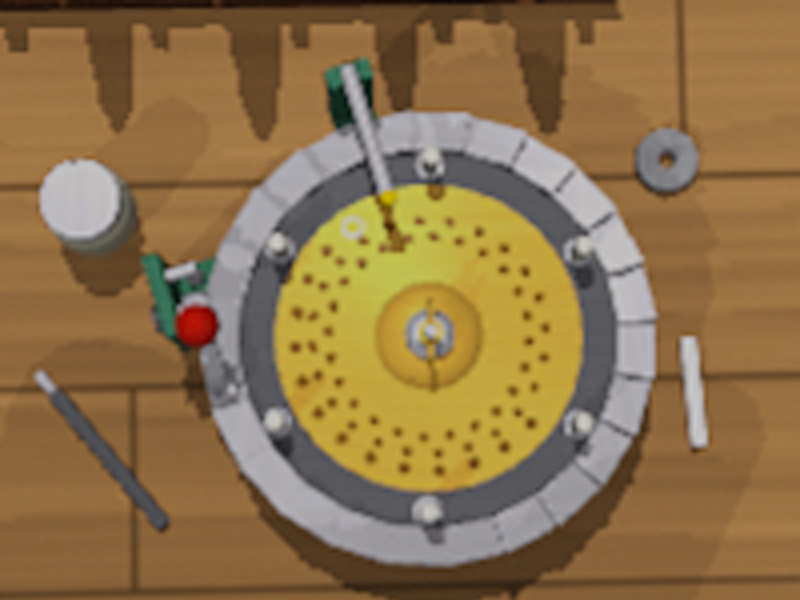

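View pics/c1.png

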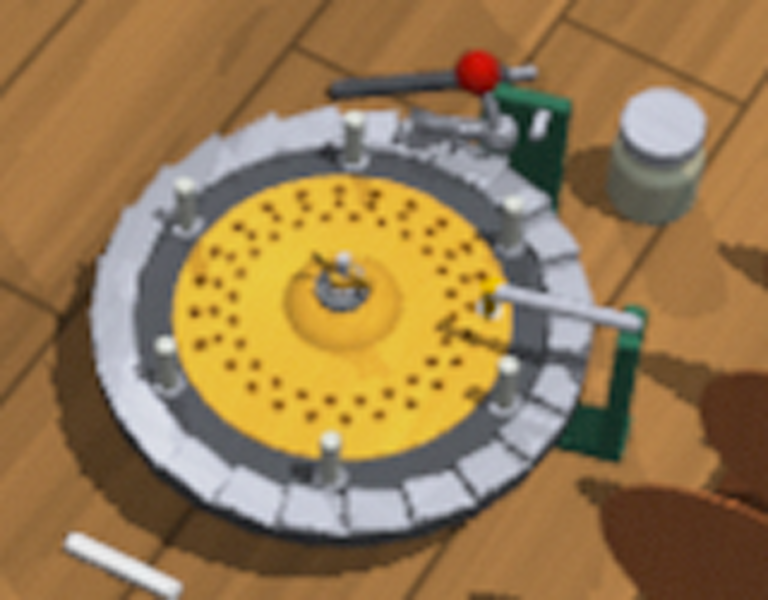

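```bash
cat > g.py <<'E'
from h import *
f=lambda u,v:(215+u/4-.4,150+v/4-.4)
pegs=np.array([onz('top',*f(*p),.115) for p in[(430,158),(279,246),(277,419),(428,509),(581,424),(581,249)]])[:,:2]
C=pegs.mean(0)
E
python3 - <<'E'
from g import *
print('C',C.round(4));v=pegs-C
print('pegs',pegs.round(4).tolist(),np.hypot(*v.T).round(4),np.degrees(np.arctan2(v[:,1],v[:,0])).round(1))
f2=lambda u,v:(240+u/4.8-.4,185+v/4.8-.4)
sp=np.array([onz('scene',*f2(*p),.115) for p in[(512,205),(354,120),(185,187),(164,345),(330,440),(509,366)]])[:,:2]
print('scene C',sp.mean(0).round(4),sp.round(4).tolist())
v=onz('top',*f(388,198),.101)[:2]-C;a=np.degrees(np.arctan2(v[1],v[0]));print('ptr',np.hypot(*v),a)
w=onz('top',*f(354,228),.078)[:2]-C;b=np.degrees(np.arctan2(w[1],w[0]));print('chalk',np.hypot(*w),b,'delta rad',np.radians(b-a))
w=onz('top',*f(350,70),.132)[:2]-C;print('post',np.hypot(*w),np.degrees(np.arctan2(w[1],w[0])))
s=np.radians(a-20);R=np.array([[np.cos(s),-np.sin(s)],[np.sin(s),np.cos(s)]])
A=lambda r,t:C+R@np.array([r*np.cos(np.radians(t)),r*np.sin(np.radians(t))])
toe=A(.138,110);d=R@np.array([np.cos(np.radians(20)),np.sin(np.radians(20))])
piv=toe+.058*d;print('toe',toe,'piv',piv,'dir',d,'ball pred',piv-.018*d)
for z,P in((.07,toe),(.095,piv),(.15,piv-.018*d)):
  q=proj('top',[*P,z])[0];print(((q-[215,150]+.4)*4).round(),end=' ');q=proj('scene',[*P,z])[0];print(((q-[240,185]+.4)*4.8).round())
# closest approach of ball rays
c1,d1=ray('top',263.26,230.74);c2,d2=ray('scene',339.41,198.98)
t=np.linalg.lstsq(np.c_[d1,-d2],c2-c1,rcond=None)[0];print('ball',c1+d1*t[0],c2+d2*t[1])
E
```

```text
C [ 0.5765 -0.0699]
pegs [[0.6895, -0.0725], [0.6344, 0.0251], [0.5239, 0.028], [0.4651, -0.0668], [0.5171, -0.1653], [0.6291, -0.1681]] [0.1131 0.1113 0.1112 0.1115 0.1123 0.1114] [  -1.3   58.7  118.3  178.4 -121.9  -61.8]
scene C [ 0.5755 -0.0731] [[0.6346, 0.0234], [0.5214, 0.0267], [0.4627, -0.0703], [0.5149, -0.1699], [0.6294, -0.1725], [0.69, -0.0758]]
ptr 0.09302476490033501 15.421067256645534
chalk 0.08742780797060948 32.77130732485712 delta rad 0.3028188152017377
post 0.1739501076626021 15.873110478866463
toe [0.53982212 0.06310483] piv [0.59573398 0.07852764] dir [0.9639977  0.26591059] ball pred [0.57838202 0.07374125]
[227. 398.] [409. 137.]
[199. 310.] [500. 135.]
[199. 330.] [477.  73.]
ball [0.58168589 0.07590126 0.15408763] [0.57953553 0.07436151 0.1537664 ]
```

Both views agree. The wheel centre is at (0.576,-0.071), the ball at (0.580,0.075,0.152), and the pawl swings along d = (0.964,0.266). The toe, pivot and ball predicted from the stand geometry land on their pixels. I'll go to the toe side of the ball with shut fingers.

```bash
python3 -m pendant '[[[30,-35,0],0.17,-1],[[40,-47,0],0.17,-1],[[40,-47,0],0.17,-1],[[40,-47,0],0,-1],[[40,-47,0],0,-1],[[40,-47,0],0,-1],[[40,-47,0],0,-1],[[40,-47,0],0,-1],[[40,-47,0],0,-1],[[40,-47,0],0,-1],[[0,0,0],0,-1]]' 20
python3 -c "
from h import *
s=env.observe();print(s['position'],s['tool_rot'].tolist() if hasattr(s['tool_rot'],'tolist') else s['tool_rot'],s['ft_force'])"
```

```text
time_s: 1.48
position: [0.5204, 0.0725, 0.2275]
tool_rot: [[-0.968, -0.249, -0.004], [-0.249, 0.968, -0.003], [0.004, -0.002, -1.0]]
ft_force: [-0.5, 0.6, -0.5]
grip_width: -0.0
[0.52041687 0.07249185 0.22753727] [[-0.9683715537583768, -0.24948779599566195, -0.0035176015712175455], [-0.24947815045057886, 0.9683758939551956, -0.0029631831253274627], [0.004145638593175443, -0.0019918975131345625, -0.999989422956539]] [-0.52519031  0.57129746 -0.45821387]
```

```bash
python3 -m pendant '[[[17,-9,0],0.015,-1],[[0,0,-45],0,-1],[[0,0,-40],0,-1],[[0,0,-5],0,-1],[[0,0,0],0,-1]]'
python3 -c "
from h import *
im,d=shot('top','t1');im,d=shot('scene','s1')
i1=cv2.imread('pics/t1.png')[190:270,220:320];i2=cv2.imread('pics/s1.png')[160:240,290:390]
cv2.imwrite('pics/c2.png',cv2.resize(np.hstack([i1,i2]),None,fx=4,fy=4,interpolation=cv2.INTER_CUBIC))"
```

```text
time_s: 2.1
position: [0.5367, 0.065, 0.1363]
tool_rot: [[-0.964, -0.265, -0.004], [-0.265, 0.964, -0.002], [0.004, -0.001, -1.0]]
ft_force: [0.7, 0.5, 0.7]
grip_width: -0.0003
```

View pics/c2.png

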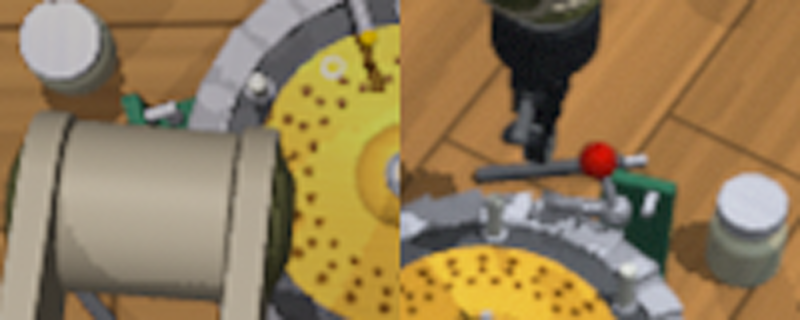

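The fingertip, at crop (540,155), stands about 19 mm short of the ball at (598,160) and in line with it. I'll push along d slowly.

```bash
python3 -m pendant '[[[5.8,1.6,0],0,-1],[[5.8,1.6,0],0,-1],[[5.8,1.6,0],0,-1],[[5.8,1.6,0],0,-1],[[5.8,1.6,0],0,-1],[[5.8,1.6,0],0,-1],[[5.8,1.6,0],0,-1]]'
python3 -m pendant '[[[4.8,1.3,0],0,-1],[[4.8,1.3,0],0,-1],[[4.8,1.3,0],0,-1],[[4.8,1.3,0],0,-1]]'
python3 -c "
from h import *
im,d=shot('top','t2');im,d=shot('scene','s2')
i1=cv2.imread('pics/t2.png')[190:270,220:320];i2=cv2.imread('pics/s2.png')[160:240,290:390]
cv2.imwrite('pics/c3.png',cv2.resize(np.hstack([i1,i2]),None,fx=4,fy=4,interpolation=cv2.INTER_CUBIC))"
```

```text
time_s: 3.08
position: [0.5812, 0.0769, 0.1393]
tool_rot: [[-0.964, -0.265, 0.002], [-0.265, 0.964, -0.003], [-0.001, -0.003, -1.0]]
ft_force: [-0.1, 0.0, -0.2]
grip_width: 0.0001
time_s: 3.58
position: [0.602, 0.0825, 0.1391]
tool_rot: [[-0.964, -0.265, 0.002], [-0.265, 0.964, -0.003], [-0.001, -0.003, -1.0]]
ft_force: [0.5, -0.1, -0.4]
grip_width: -0.0
```

View pics/c3.png

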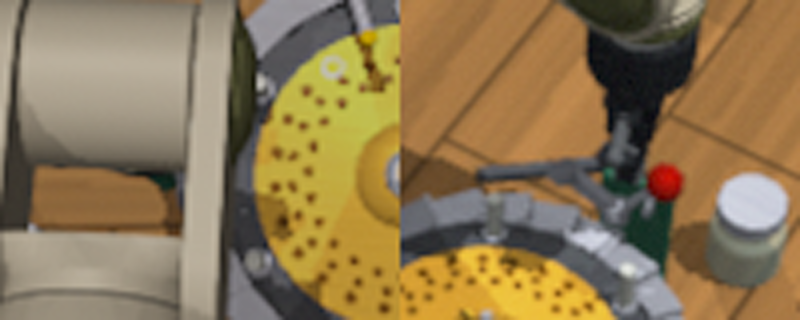

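The pawl is tipped: its toe arm is raised at (560,165) and the ball is over at (665,183). I'll lift clear and check the ball's position.

```bash
python3 -m pendant '[[[-2,-0.5,0],0,-1],[[0,0,30],0,-1],[[0,0,40],0,-1],[[0,0,0],0,-1]]'
python3 - <<'E'
from g import *
im,d=viewer.get_image('scene');r,g,b=[im[:,:,i].astype(int) for i in range(3)]
m=(r>120)&(g<50)&(b<50);m[:,:300]=0;m[260:]=0
v,u=np.nonzero(m);print(u.mean(),v.mean(),len(u),onz('scene',u.mean(),v.mean(),.142),proj('scene',[.628,.0875,.142]))
E
```

```text
time_s: 4.18
position: [0.5988, 0.0819, 0.2106]
tool_rot: [[-0.964, -0.265, 0.001], [-0.265, 0.964, -0.003], [0.0, -0.003, -1.0]]
ft_force: [1.1, -0.2, -0.5]
grip_width: -0.0004
355.93617021276594 201.3404255319149 47 [0.62020114 0.10094906 0.142     ] [[355.98969348 205.59736305]]
```

The ball is at u=356, v≈206 in the crop, as predicted for the stop; the mask's v (201) was pulled up by stray pixels. Next I'll go to the near peg, on its −y side.

```bash
python3 -m pendant '[[[-35,-47,0],-0.15,-1],[[-36,-48,0],-0.15,-1],[[-36,-48,0],-0.14,-1],[[-36,-48,0],0,-1],[[0,0,0],0,-1]]'
```

```text
time_s: 4.85
position: [0.4474, -0.1128, 0.2026]
tool_rot: [[-0.983, 0.184, -0.012], [0.184, 0.983, 0.002], [0.013, 0.0, -1.0]]
ft_force: [0.0, -0.4, 0.2]
grip_width: 0.0001
```

```bash
python3 -m pendant '[[[9,2,-40],0,-1],[[0,0,-40],0,-1],[[0,0,-24],0,-1],[[0,0,-3],0,-1],[[0,0,0],0,-1]]'
python3 -c "
from h import *
s=env.observe();print(s['position'])
im,d=shot('scene','s3')
i2=cv2.imread('pics/s3.png')[170:310,240:400]
cv2.imwrite('pics/c4.png',cv2.resize(i2,None,fx=4,fy=4,interpolation=cv2.INTER_CUBIC))"
```

```text
time_s: 5.48
position: [0.4563, -0.1082, 0.0909]
tool_rot: [[-0.983, 0.183, -0.014], [0.183, 0.983, 0.005], [0.015, 0.002, -1.0]]
ft_force: [-0.0, 0.4, -0.6]
grip_width: -0.0
[ 0.45631341 -0.10816423  0.09094022]
```

View pics/c4.png

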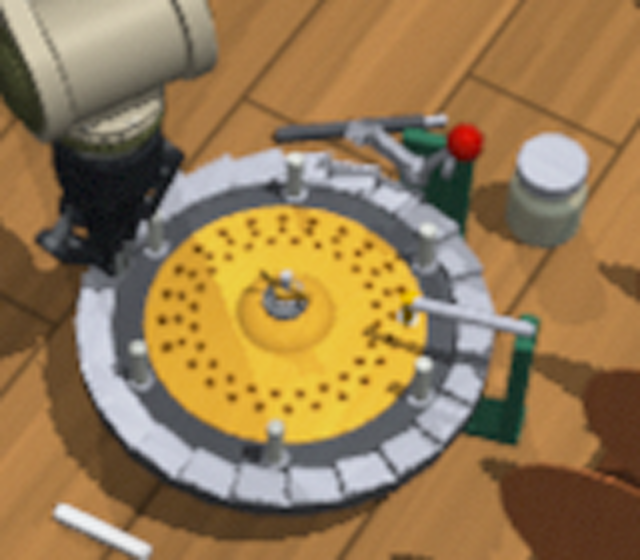

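The pawl rests back with its ball at (465,142). The fingertip stands beside the near peg, at (152,233). I'll push in stages and measure the peg angle.

```bash
python3 -m pendant '[[[0.9,5,0],0,-1],[[0.9,5,0],0,-1],[[0.9,5,0],0,-1],[[0.9,5,0],0,-1],[[0.9,5,0],0,-1],[[0.9,5,0],0,-1],[[0.9,5,0],0,-1],[[0.9,5,0],0,-1],[[0,0,0],0,-1]]'
cat > ang.py <<'E'
from g import *
import sys
# wheel rotation since start: register scene/top cymbal+peg ring unwrapped to polar about C
def polar(im,n):
    th=np.radians(np.arange(0,360,.25));rr=np.arange(.045,.098,.001)
    T,Rr=np.meshgrid(th,rr);c=C+[-.0005,-.0012]
    P=np.stack([c[0]+Rr*np.cos(T),c[1]+Rr*np.sin(T),0*T+.078],-1)
    q=proj(n,P.reshape(-1,3)).reshape(*T.shape,2).astype(np.float32)
    return cv2.remap(im,q[...,0],q[...,1],cv2.INTER_LINEAR)
for n in('top','scene'):
    im,_=viewer.get_image(n);im=im[:,:,::-1].copy()
    cv2.imwrite(f'pics/{n}_last.png',im)
    hp=lambda p:(lambda x:x-cv2.blur(x,(81,1)))(p[:,:,2].astype(np.float32))
    a=hp(polar(cv2.imread(f'pics/{n}0.png'),n));b=hp(polar(im,n))
    F=np.fft.fft
    c=np.fft.ifft((F(a,axis=1)*np.conj(F(b,axis=1))).sum(0)).real
    c=np.r_[c[-40:],c[:140]]  # shift -10..35 deg clockwise
    k=np.argsort(-c)[:3]
    print(n,'cw rotation rad',np.radians((k-40)*.25).round(3),'score',(c[k]/c.std()).round(2))
E
python3 ang.py
```

```text
time_s: 6.65
position: [0.4642, -0.0657, 0.093]
tool_rot: [[-0.983, 0.183, -0.012], [0.183, 0.983, 0.002], [0.012, -0.0, -1.0]]
ft_force: [0.0, -0.5, 0.3]
grip_width: 0.0001
top cw rotation rad [-0.061 -0.057 -0.065] score [1.57 1.56 1.55]
scene cw rotation rad [-0.057 -0.052 -0.061] score [1.66 1.65 1.65]
```

The correlation is unreliable because of the highlights and the pointer. I'll read the pegs from a crop instead.

```bash
python3 -c "
from h import *
i2=cv2.imread('pics/scene_last.png')[185:310,240:400]
cv2.imwrite('pics/c5.png',cv2.resize(i2,None,fx=4.8,fy=4.8,interpolation=cv2.INTER_CUBIC))"
```

```text
(no output)
```

View pics/c5.png

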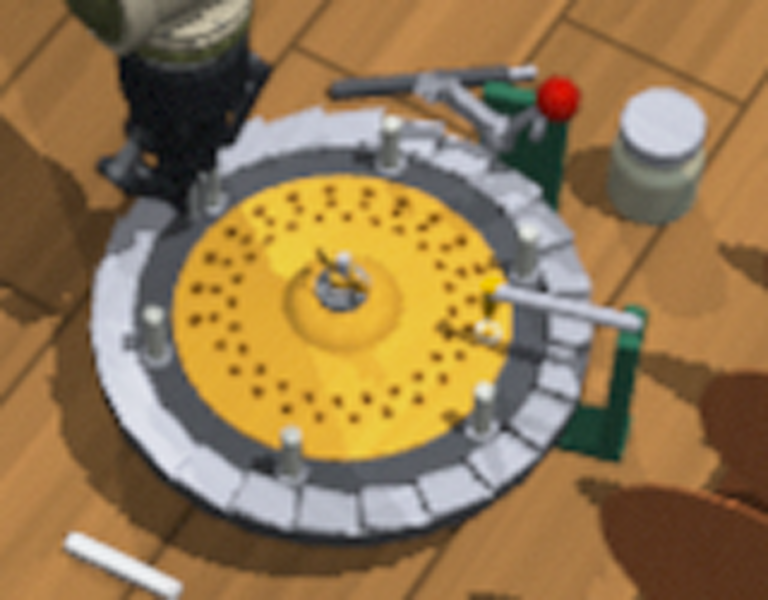

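```bash
cat > pk.py <<'E'
from g import *
f2=lambda u,v:(240+u/4.8-.4,185+v/4.8-.4)
P0=[(512,205),(354,120),(185,187),(164,345),(330,440),(509,366)]
pos=lambda L,z=.115:np.array([onz('scene',*f2(*p),z) for p in L])[:,:2]
Cs=pos(P0).mean(0)
an=lambda p:np.degrees(np.arctan2(*(p-Cs).T[::-1]))
def rot(L,idx):
    return np.radians((an(pos(P0))[idx]-an(pos(L)))%360)
def chalk(u,v):
    c=an(pos([(u,v)],.078))[0];p=an(pos([(491,285)],.101))[0];return c,p,.262-np.radians(c-p)
E
python3 - <<'E'
from pk import *
r=rot([(527,232),(391,123),(152,314),(290,436),(485,391)],[0,1,3,4,5]);print(r,r.mean())
print(chalk(488,330))
E
```

```text
[0.18742893 0.19793145 0.19839691 0.19980429 0.19402797] 0.19551791085961165
(np.float64(22.51664914700191), np.float64(33.49345473832761), np.float64(0.4535813989199565))
```

The wheel has turned 0.196 rad, from about −0.037 to about 0.16. I need about 10 mm more at the peg.

```bash
python3 -m pendant '[[[0.8,4,0],0,-1],[[0.8,4,0],0,-1],[[0.5,2.5,0],0,-1],[[0,0,0],0,-1]]'
```

```text
time_s: 7.25
position: [0.4666, -0.0554, 0.0931]
tool_rot: [[-0.983, 0.183, -0.012], [0.183, 0.983, 0.001], [0.012, -0.001, -1.0]]
ft_force: [-1.1, -0.1, -0.4]
grip_width: -0.0004
```

```bash
python3 -m pendant '[[[-1,-6,0],0,-1],[[-2,-12,0],0,-1],[[0,0,40],0,-1],[[0,0,50],0,-1],[[-20,-20,30],0,-1],[[0,0,0],0,-1]]'
python3 -c "
from h import *
shot('top','t5');shot('scene','s5')
a=cv2.imread('pics/t5.png')[160:310,255:395];b=cv2.imread('pics/s5.png')[185:310,240:400]
a=cv2.resize(a,None,fx=2.4,fy=2.4,interpolation=cv2.INTER_CUBIC);b=cv2.resize(b,None,fx=2.88,fy=2.88,interpolation=cv2.INTER_CUBIC)[:360]
a=cv2.resize(cv2.imread('pics/t5.png')[160:310,255:395],None,fx=2.4,fy=2.4,interpolation=cv2.INTER_CUBIC)
print(a.shape,b.shape);cv2.imwrite('pics/c6.png',np.hstack([a,b]))"
```

```text
time_s: 8.0
position: [0.4422, -0.0975, 0.2162]
tool_rot: [[-0.983, 0.185, -0.012], [0.185, 0.983, 0.002], [0.012, -0.001, -1.0]]
ft_force: [0.5, 0.0, -1.2]
grip_width: -0.0
(360, 336, 3) (360, 461, 3)
```

View pics/c6.png

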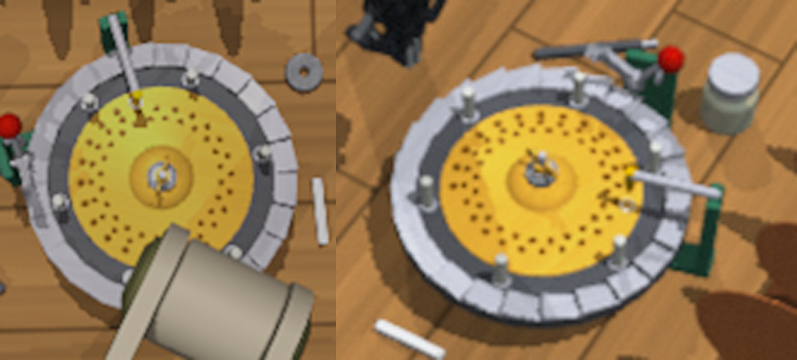

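The chalk ring is now under the pointer at (137,103) in the top crop, and the pawl still rests back. I'll compute the peg angles.

```bash
python3 - <<'E'
from pk import *
L=[((u-336)/.6,v/.6) for u,v in[(655,147),(578,83),(468,96),(426,181),(501,261),(619,242)]]
r=rot(L,[0,1,2,3,4,5]);print('scene',r.round(3),r.mean())
p=np.array([onz('top',255+u/2.4-.4,160+v/2.4-.4,.115) for u,v in[(191,77),(90,102),(60,201),(263,152)]])[:,:2]-C
a=np.degrees(np.arctan2(p[:,1],p[:,0]));print(a,np.radians(np.array([-1.3,58.7,118.3,-61.8])-a+0).round(3))
print(an(pos([((627-336)/.6,205/.6)],.078)),an(pos(P0)))
E
```

```text
scene [0.272 0.293 0.257 0.275 0.272 0.293] 0.2770302703443866
[-17.55662905  42.86283583 102.73481603 -77.57527816] [0.284 0.276 0.272 0.275]
[16.99343647] [  58.5063785   118.45571191  178.61006117 -122.03335095  -61.53991798
   -1.34278914]
```

The wheel has turned 0.277 rad, to about 0.24, which is inside the window. Now the far side of the ball.

```bash
python3 -m pendant '[[[46,39,0],0.15,-1],[[46,39,0],0.15,-1],[[46,39,0],0.15,-1],[[46,39,0],0,-1],[[46,39,0],0,-1],[[0,0,0],0,-1]]'
```

```text
time_s: 8.85
position: [0.6777, 0.1076, 0.2016]
tool_rot: [[-0.961, -0.275, -0.032], [-0.275, 0.961, -0.002], [0.031, 0.006, -0.999]]
ft_force: [-0.7, -0.6, -0.4]
grip_width: -0.0004
```

```bash
python3 -m pendant '[[[-3,-7,-20],0,-1],[[0,0,-40],0,-1],[[0,0,-4],0,-1],[[0,0,0],0,-1]]'
```

```text
time_s: 9.35
position: [0.673, 0.1005, 0.1323]
tool_rot: [[-0.961, -0.276, -0.038], [-0.276, 0.961, -0.002], [0.037, 0.008, -0.999]]
ft_force: [0.3, -0.8, 0.7]
grip_width: 0.0001
```

```bash
python3 -m pendant '[[[-4.8,-1.3,0],0,-1],[[-4.8,-1.3,0],0,-1],[[-4.8,-1.3,0],0,-1],[[-4.8,-1.3,0],0,-1],[[-4.8,-1.3,0],0,-1],[[-4.8,-1.3,0],0,-1],[[-4.8,-1.3,0],0,-1],[[-4.8,-1.3,0],0,-1],[[-4.8,-1.3,0],0,-1],[[-4.8,-1.3,0],0,-1],[[0,0,0],0,-1]]'
python3 - <<'E'
from h import *
im,d=shot('scene','s6');r,g,b=[im[:,:,i].astype(int) for i in range(3)]
m=(r>120)&(g<50)&(b<50);m[:190]=0;m[215:]=0;m[:,:325]=0;m[:,370:]=0
v,u=np.nonzero(m);print(u.mean(),v.mean(),len(u),'down=(339.4,199.0)')
E
```

```text
time_s: 10.72
position: [0.6224, 0.0864, 0.1363]
tool_rot: [[-0.961, -0.275, -0.032], [-0.275, 0.961, -0.003], [0.032, 0.006, -0.999]]
ft_force: [0.1, -0.3, -0.5]
grip_width: -0.0002
337.9230769230769 197.0 13 down=(339.4,199.0)
```

It looks fallen, though the ball is partly hidden. I'll retreat clear and look.

```bash
python3 -m pendant '[[[5,1.4,0],0,-1],[[0,0,40],0,-1],[[0,0,50],0,-1],[[0,0,30],0,-1],[[-20,50,0],0,-1],[[-30,50,0],0,-1],[[-30,50,0],0,-1],[[-30,50,0],0,-1],[[-30,50,0],0,-1],[[0,0,0],0,-1]]'
python3 - <<'E'
from h import *
im,d=shot('scene','s7');shot('top','t7');r,g,b=[im[:,:,i].astype(int) for i in range(3)]
m=(r>120)&(g<50)&(b<50);m[:190]=0;m[215:]=0;m[:,:325]=0;m[:,370:]=0
v,u=np.nonzero(m);print(u.mean(),v.mean(),len(u),'down=(339.4,199.0)')
a=cv2.resize(cv2.imread('pics/t7.png')[160:310,225:395],None,fx=2.4,fy=2.4,interpolation=cv2.INTER_CUBIC);b=cv2.resize(cv2.imread('pics/s7.png')[185:310,240:390],None,fx=2.88,fy=2.88,interpolation=cv2.INTER_CUBIC)[:360]
cv2.imwrite('pics/c7.png',np.hstack([a[:,:368],b]));print(a.shape)
E
```

```text
time_s: 12.02
position: [0.4858, 0.3456, 0.2593]
tool_rot: [[-0.961, -0.274, -0.031], [-0.274, 0.962, -0.001], [0.03, 0.008, -1.0]]
ft_force: [0.4, -0.8, 0.6]
grip_width: -0.0
339.2888888888889 198.9111111111111 45 down=(339.4,199.0)
(360, 408, 3)
```

View pics/c7.png

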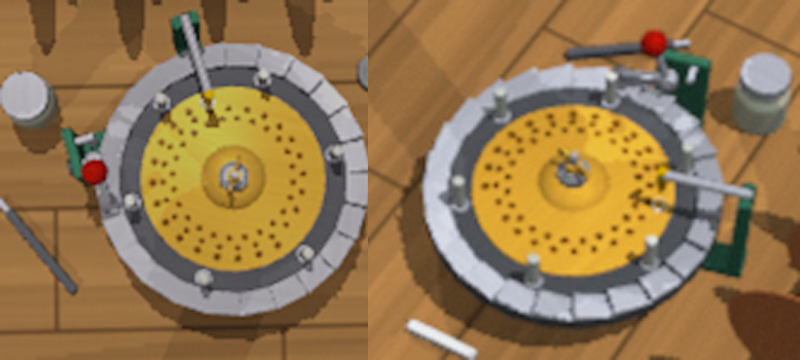

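The ball is back at its toe-down pixel (339.3,198.9 against 339.4,199.0 at the start). The pegs have not moved since the 0.24 reading, the chalk ring is under the pointer at (208,97), and the jar and punch are in place. I'll hand in.

```bash
python3 -c "
from h import *
print(ticket.close_job())"
```

```text
the job is handed in; nothing more can be done
None
```

I tipped the pawl back by its ball, pushed the near peg to turn the wheel back one notch, then tipped the pawl forward and handed the job in at about 12 s. The hand-in gave no verdict.

**Last checks:**
- **Pawl:** the ball is within 0.2 px of where it sat at the start with the toe down. A toe on top of a tooth would have moved it about 3 px, so the toe is in the notch.
- **Wheel:** it turned about 0.277 rad by the pegs in both views. That puts it near 0.24 rad (allowed 0.19 to 0.30), with the chalk ring under the pointer. The starting angle came from the chalk and pointer picks, so this is good to about 0.015 rad.
- **Clearance:** the arm finished about 0.26 m up and clear of everything. The jar, punch and chalk stick look unmoved. I did not measure the other loose things, but the arm never went near them at their height.

**Checks that failed or disagreed:**
- An automatic image-correlation reading of the wheel angle failed, so I dropped it and used peg positions.
- One colour-mask reading of the tipped ball was about 4 px off, which I put down to stray red pixels. The picture itself matched the prediction.
- A chalk reading from the angled view mid-push gave 0.45 rad against about 0.16 from the pegs. I put it down to a poor pointer pick and ignored it.

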